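# Check the lid switch of a UV box and shut the lid

### The arm

A 7-joint arm with a two-finger parallel gripper is mounted at the origin on a cart in front of the work surface, level with it; the furniture and walls round the work are solid. World frame = base frame: x ahead of the robot, y to its left, z up, the work surface at z = 0. Lengths are in m, angles in rad, forces in N, time in s.
With the tool pointing down it reaches from about 0.4 to 0.85 m from the base axis. Payload 4.5 kg.
Tool frame: the origin (TCP) lies midway between the tips of the shut fingers; the grasp point (between the pads) lies 19 mm behind it; z points along the fingers, y is the direction in which the jaws open and shut (so a half turn about z gives the same grasp; the last joint's range is limited). The gripper opens to 88 mm and grips with 3 to 60 N. Pads are 18 mm wide; open, the fingers measure 123 mm over their backs; the gripper's body (75 mm by 187 mm) begins 45 mm behind the grasp point.
Start: joints at [-1.249, 0.689, -0.195, 1.565, 0.157, 0.902, -0.215], TCP at [0.177, 0.599, 0.239] pointing down, gripper open.
Joint ranges: [-3.01, 3.01], [-0.46, 2.08], [-1.47, 1.51], [0.13, 2.56], [-1, 4.14], [0.04, 2.09], [-2.66, 2.66]. Speed limits (rad/s): [2.57, 2.57, 3.14, 3.14, 3.14, 3.14, 3.14].

### API

Orientations are given as a unit quaternion [x, y, z, w].
In Python, from plant import r gives the robot as it stands. The module is installed in compiled form; this text tells all that it offers.
- The arm moves only by the tool move_arm, never from a script. Its arguments are lists of equal length, an entry for each row: "turn": the turn, a rotation vector about the tool's x, y, z in units of 2 pi rad (1.0 is 2 pi rad), a list of three; "dp": the shift along the tool's x, y, z in units of 2.5 cm (1.0 is 2.5 cm), a list of three; "jaw": the closure, from -1 (fully open) to 1 (shut), so that 0 is half open. In form: {"turn": [[wx, wy, wz], ...], "dp": [[x, y, z], ...], "jaw": [jaw, ...]}. A call has 1 to 10 rows; each row shifts and turns the commanded pose from where the row before left it, along the tool's axes as they then stand; what a row does not reach is not made up. A row lasts 1/12 s, in which the tool goes at most 41.7 mm and 7.16 degrees, less where a joint would pass 70% of its speed; a pose out of reach is approached as far as the arm can. A call with a number of a shift or a turn outside -1 to 1 is refused whole. A call with a gripper value outside its range is refused whole. The fingers move at their own pace and stop on an object; "newtons" is the grip in N (left out, the last holds). Time passes only in rows, so rows that do not move let the fingers close. It gives the time, the measured TCP pose, the force and the opening at its end, in the units of the state.
- r.get_state(): the state, without advancing time (a new reading comes with each control period).
- r.snapshot(name): name is "scene" or "top" or "wrist"; returns a dict with "frame" (420x560x3 uint8, blue, green, red), "mtx" (3x3 intrinsics, pixels), "origin" and "orientation" of the camera in the world; the wrist camera has in their place "tool_from_camera" (4x4, takes a point from camera to tool coordinates, whose origin is the TCP and whose axes are the flange's). Camera axes: x right, y up, looking along -z (the intrinsics and any distortion apply to the point x, -y, -z); pixel columns grow to the right and rows downward; lengths in m; the calibration is good to about 2 mm. The wrist camera is an equidistant fisheye: a pixel r from the principal point sees the ray r / f radians off the axis. A picture is of the moment at which its call begins: read the wrist's pose just before it. There is no depth.
- r.finish_job(): hands the job in, once; it reports no verdict.
The state is a dict: "clock": time; "q": joint angles; "qd": joint speeds; "joint_torque": joint torques, N m; "tool_pos": TCP position; "eef_rot": TCP orientation; "contact_force": force on the tool from outside, world axes, zero at the start; "moment": the same for the moment, N m; "opening": opening from 0.0 (shut) to 1.0 (fully open).
Only numpy, scipy, OpenCV 4.12 (cv2) and the standard library are available. Lean on these libraries where they do the work, as an engineer would, in place of code of your own. Each camera call takes 0.05 s, during which the arm holds its last target.

### The job

The lid switch of this UV box is due for its safety check; the plug is already pulled. With the lid left standing open, reach in under it and press the small roller lever of the switch just until it clicks and no further, since overtravel bends the lever; hold it there for a moment, then let it spring right back. After that, lower the heavy lid gently until it is fully shut, without letting it slam, and leave the things in and around the box where they are.

Things in the scene. Friction and masses are not known exactly. Their poses are not given: they have to be found in the camera images.
- uv_box: White UV sterilising box fixed to the worktop: open chamber 200 mm deep (its x) by 220 mm wide (its y), rim 100 mm above the worktop, walls 6 mm, chamber floor 34 mm up. Origin: on the worktop under its middle. x points from its front (control strip with knob) to its back (hinge side), y to the left seen from the front, z up.
- lever (a joint): Angle of the switch lever in rad: 0 = free, grows as the roller goes down. Clicks at 0.15 (roller 6.5 mm down); 0.28 (12 mm down) or more is overtravel; stop at 0.40. Snap spring: push at the roller 1 N at first, up to 2.7 N at 0.10, 1.9 N and falling at the click, 1.1 N at 0.20, then rising to 2.8 N at 0.28. Springs back when let go. With the lid fully shut, a striker in the lid holds the lever at about 0.20.
- roller (a point): Centre of the white roller (13 mm diameter, 9 mm wide) on the free end of the microswitch lever, moving with it. At rest it is 103 mm above the worktop, its top 9 mm over the rim, at box x = +35, y = -60 mm, 65 mm in front of the lid's hinge line. The open lid leans over it: a tool pointing straight down does not fit, it must lean back toward the box's front by 25 to 45 degrees.
- lever_pivot (a point): Pivot of the lever, at the lever's front end: box x = -6, y = -60 mm, 84 mm above the worktop. The steel lever runs from here 45 mm to the back, sloping up by 24 degrees at rest, to the roller. The black switch housing below (52 x 17 x 24 mm) has its top 76 mm above the worktop. The pivot does not move on the box; axes as the box's.
- lid (a joint): Angle of the lid in rad: 0 = fully shut, grows as it opens; starts between 1.08 and 1.22 (62 to 70 degrees), stop at 1.25. Stiff free-stop hinge (0.78 N m of friction): the lid stays where it is left and must be pushed, with about 3 N near its front edge when wide open, less further down.
- lid_hinge (a point): Middle of the lid's hinge line, at box x = +100 mm and rim height (100 mm above the worktop); the hinge line runs along the box's y. It turns with the lid: its x points along the lid from front edge to hinge, its z out of the lid's outer face.
- lid_front (a point): Middle of the lid's front edge on its flat outer (upper) face; moves with the lid, axes as lid_hinge. The lid is white, 0.7 kg, 200 mm from hinge to front edge, 220 mm wide, 22 mm thick (its lower edges lie in the hinge plane); shut, its outer face is 122 mm above the worktop. A black lip 90 mm wide and 10 mm thick sticks out 14 mm beyond the front edge.
- petri_dish_mid (a point): Centre of a petri dish (59 mm in diameter, 13 mm high) lying on the chamber floor; leave it where it is.
- forceps_mid (a point): Centre of steel forceps (136 x 14 x 9 mm) lying on the chamber floor near its front, along the box's y axis; leave them where they are.
- sample_bottle_mid (a point): Centre of a square white sample bottle (46 x 46 x 100 mm) standing on the worktop to the right of the box; leave it where it is.
- vial_2_mid (a point): Centre of a small snap-cap vial (26 mm in diameter, 55 mm high) standing on the worktop to the right of the box, further back; leave it where it is.

How it is judged:
On the way, in this order (a step that is already met when the one before it is completed fails the run):
1. with the lid standing open, the roller lever is pressed past its click (0.15 rad) and kept there for 0.3 s (value of joint lever above 0.15 rad and value of joint lid above 0.9 rad), for 0.3 s.
2. the lever is let go and springs back (below 0.05 rad) while the lid still stands open (value of joint lever below 0.05 rad and value of joint lid above 0.9 rad), for 0.2 s.
At the end, for the whole second after the job is handed in: The lid is shut within 0.03 rad, its striker holding the lever between 0.15 and 0.28 rad; before that, lid open, the lever was held past 0.15 (never past 0.28) for 0.3 s and sprang back below 0.05. No slam (1.0 rad/s in the last 0.2 rad). Dish, forceps, bottle, vial within 20 mm of their places (value of joint lid below 0.03 rad and value of joint lever between 0.15 and 0.28 rad and distance of each of petri_dish_mid, forceps_mid, sample_bottle_mid, vial_2_mid from where it was at the start of the episode below 0.02 m); the robot touches nothing.
It fails at once if the lever is pressed more than 0.28 rad (overtravel) (value of joint lever above 0.28 rad).
It fails at once if the lid slams: in its last 0.2 rad it moves faster than 1.0 rad/s (value of joint lid below 0.2 rad and velocity of joint lid below -1 rad/s).
It fails at once if the petri dish, forceps, sample bottle or vial is shifted by more than 20 mm (distance of any of petri_dish_mid, forceps_mid, sample_bottle_mid, vial_2_mid from where it was at the start of the episode above 0.02 m).
It also fails if it takes over 53 s, if anything falls off the work surface, if the arm or the gripper's body presses on something with over 40 N, if the wrist force passes 120 N, or if a joint passes its speed limit or range.

## Working session

There is one attempt and no reset: what is moved stays moved. The work goes in short steps, Python scripts to look and compute and a tool call to move; the robot and the scene stay as the last step left them, time stands still between calls to the robot, and variables do not carry over. Pictures are saved under pics/ and viewed, and the job is handed in when it is done.

Besides the shell and the picture viewer there is one more tool, called after "Call:" as name(argument=value, ...), one argument or row to a line, values as JSON. move_arm: Moves the arm, as the interface text tells. Shifts and turns lie within -1 to 1; 1 stands for 2.5 cm of shift or 2 pi rad of turn. Its arguments: {"type":"object","properties":{"turn":{"type":"array","items":{"type":"array","items":{"type":"number","minimum":-1,"maximum":1}}},"dp":{"type":"array","items":{"type":"array","items":{"type":"number","minimum":-1,"maximum":1}}},"jaw":{"type":"array","items":{"type":"number"}},"newtons":{"type":"number"}},"required":["turn","dp","jaw"]}

```bash
mkdir -p pics; cat > h.py <<'E'
import numpy as np, cv2
from scipy.spatial.transform import Rotation as R
from plant import r
def snap(n,f):
    s=r.snapshot(n); cv2.imwrite('pics/'+f,s['frame']); return s
E
python3 - <<'E'
from h import *
st=r.get_state()
print(st)
for n in ['scene','top','wrist']:
    s=snap(n,n+'0.png'); print(n,{k:np.round(v,4).tolist() for k,v in s.items() if k!='frame'})
E
```

```text
{'clock': 0.0, 'q': array([-1.24918066,  0.68997388, -0.19450027,  1.56633864,  0.15732267,
        0.90249225, -0.21509765]), 'qd': array([-0.00065097, -0.00124483, -0.00247136,  0.00055272, -0.00024765,
        0.00081557,  0.00146661]), 'joint_torque': array([ 2.55471323e-04, -5.27546668e+01, -1.26710761e+00, -1.53429508e+01,
       -5.27215283e-02,  6.39716411e-03,  1.64205862e-04]), 'tool_pos': array([0.17729357, 0.5986722 , 0.23791743]), 'eef_rot': array([ 1.43367259e-01,  9.89669137e-01, -9.08095851e-04, -5.15800341e-05]), 'contact_force': array([-0.45308162, -0.17296585, -0.50118847]), 'moment': array([0.02028851, 0.04873139, 0.00554393]), 'opening': 1.0029678164901275}
scene {'mtx': [[454.1109, 0.0, 279.1526], [0.0, 454.1109, 212.2548], [0.0, 0.0, 1.0]], 'origin': [0.1571, -0.6076, 0.4517], 'orientation': [0.5403, -0.1373, -0.1904, 0.8081]}
top {'mtx': [[461.5263, 0.0, 281.5354], [0.0, 461.5263, 206.2181], [0.0, 0.0, 1.0]], 'origin': [0.4, 0.1214, 0.9394], 'orientation': [-0.0488, 0.0532, 0.7153, -0.6951]}
wrist {'mtx': [[325.1923, 0.0, 280.2414], [0.0, 325.1923, 205.0759], [0.0, 0.0, 1.0]], 'tool_from_camera': [[-0.0002, 0.9528, 0.3036, 0.0794], [1.0, -0.0, 0.0006, -0.0002], [0.0006, 0.3036, -0.9528, -0.1454], [0.0, 0.0, 0.0, 1.0]]}
```

View pics/scene0.png

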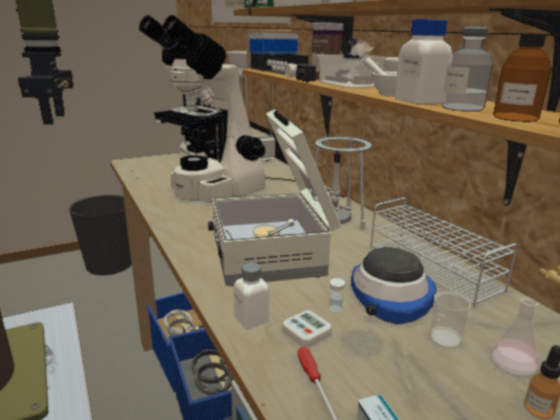

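View pics/top0.png

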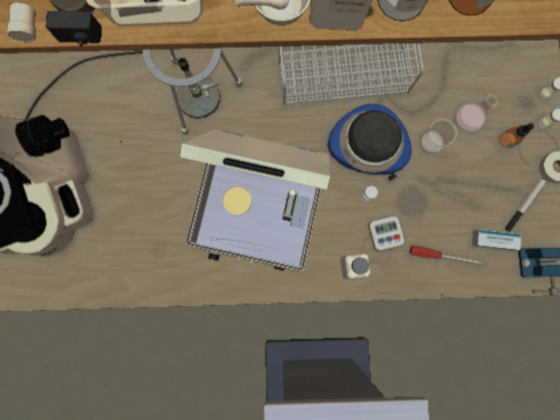

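View pics/wrist0.png

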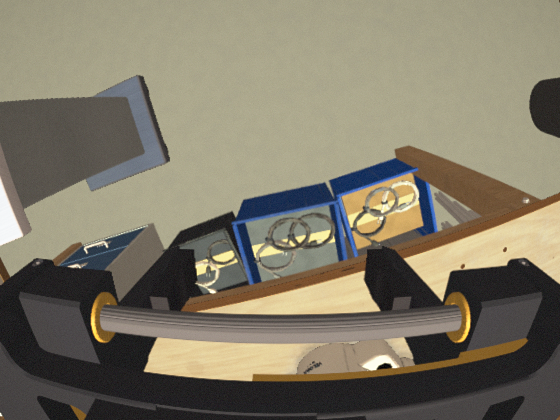

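The top view shows the box around (255,210), with the open lid along the line (183,152)–(328,183), the lever at (290,205), the bottle at (357,265) and the vial at (371,192). I'll zoom in next.

```bash
python3 - <<'E'
from h import *
a=cv2.imread('pics/top0.png')[120:280,170:340]; cv2.imwrite('pics/z1.png',cv2.resize(a,None,fx=4.5,fy=3.7,interpolation=cv2.INTER_CUBIC)) 
a=cv2.imread('pics/scene0.png')[100:290,200:350]; cv2.imwrite('pics/z2.png',cv2.resize(a,None,fx=3,fy=3,interpolation=cv2.INTER_CUBIC))
E
```

```text
(no output)
```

View pics/z1.png

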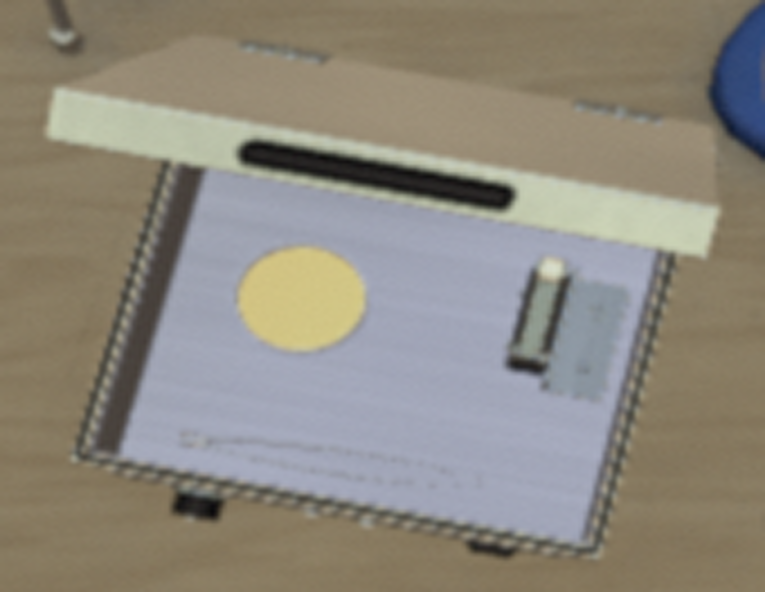

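View pics/z2.png

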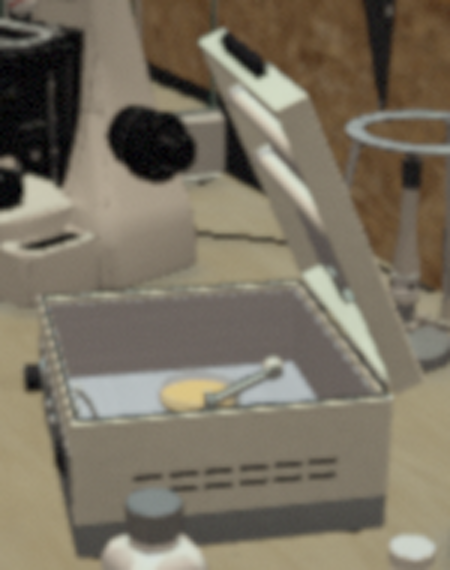

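```bash
cat >> h.py <<'E'
CAM={'scene':(454.1109,279.1526,212.2548,[0.1571,-0.6076,0.4517],[0.5403,-0.1373,-0.1904,0.8081]),
'top':(461.5263,281.5354,206.2181,[0.4,0.1214,0.9394],[-0.0488,0.0532,0.7153,-0.6951])}
def ray(c,u,v):
    f,cx,cy,o,q=CAM[c]; d=R.from_quat(q).apply([(u-cx)/f,-(v-cy)/f,-1]); return np.array(o),d/np.linalg.norm(d)
def onz(c,u,v,z):
    o,d=ray(c,u,v); return o+d*(z-o[2])/d[2]
def tri(*obs):
    A=0;b=0
    for c,u,v in obs:
        o,d=ray(c,u,v); P=np.eye(3)-np.outer(d,d); A=A+P; b=b+P@o
    x=np.linalg.solve(A,b); return x,[np.linalg.norm(np.cross(x-ray(*t)[0],ray(*t)[1])) for t in obs]
E
python3 - <<'E'
from h import *
z=lambda u,v:(170+u/4.5,120+v/3.7)
w=lambda u,v:(200+u/3,100+v/3)
print('roller',tri(('top',*z(551,269)),('scene',*w(274,366))), onz('top',*z(551,269),.105))
fl=onz('top',*z(76,458),.1);fr=onz('top',*z(598,553),.1)
frs=onz('scene',*w(76,424),.1);brs=onz('scene',*w(392,394),.1);fls=onz('scene',*w(40,296),.1)
print(fl,fr,np.linalg.norm(fl-fr));print(fls,frs,brs,np.linalg.norm(frs-fls),np.linalg.norm(frs-brs))
L=tri(('top',*z(55,88)),('scene',*w(199,42)));Rr=tri(('top',*z(720,208)),('scene',*w(305,98)))
print('lid outer',L,Rr)
for n,p in dict(bottle=('top',357,265,.1),vial=('top',371,192,.055)).items(): print(n,onz(*p))
for a,b in((fr,fl),(frs,fls),(frs,brs)): print(np.degrees(np.arctan2(*(b-a)[1::-1])))
E
```

```text
roller (array([0.54725436, 0.09304409, 0.10382589]), [np.float64(0.0014541875175731582), np.float64(0.001454187517573177)]) [0.54570667 0.09369531 0.105     ]
[0.45795185 0.28808469 0.1       ] [0.40572601 0.07925075 0.1       ] 0.21526531040703387
[0.45929733 0.2860538  0.1       ] [0.40665604 0.07470723 0.1       ] [0.598805   0.03119386 0.1       ] 0.21780375971383104 0.19701430142636736
lid outer (array([0.58448409, 0.26193903, 0.28143424]), [np.float64(0.00822288351891485), np.float64(0.008222883518914809)]) (array([0.53653842, 0.04479104, 0.28792817]), [np.float64(0.00022985217880116182), np.float64(0.00022985217880122955)])
bottle [ 0.41087455 -0.01871961  0.1       ]
vial [ 0.55151076 -0.06089256  0.055     ]
75.959275263084
76.01361297845033
-12.75978558814643
```

```bash
cat >> h.py <<'E'
yaw=np.radians(-13.7); C0=np.array([.5296,.1583,0])
X=np.array([np.cos(yaw),np.sin(yaw),0]);Y=np.array([-X[1],X[0],0]);Z=np.array([0,0,1.])
def w(bx,by,bz): return C0+bx*X+by*Y+bz*Z
def tobox(p): d=np.array(p)-C0; return np.array([d@X,d@Y,d[2]])
def Rlean(a):
    a=np.radians(a); z=np.sin(a)*X-np.cos(a)*Z; return R.from_matrix(np.c_[np.cross(Y,z),Y,z])
def rel(Rt=None,pt=None,st=None):
    st=st or r.get_state(); Rc=R.from_quat(st['eef_rot'])
    print('t',round(st['clock'],2),'box',np.round(1000*tobox(st['tool_pos']),1),'F',np.round(st['contact_force'],2),'q',np.round(st['q'],2))
    if Rt is not None: v=(Rc.inv()*Rt).as_rotvec(); print('turn deg',np.round(np.degrees(v),2),'units',np.round(v/2/np.pi,4))
    if pt is not None: d=pt-st['tool_pos'];print('dp units cur frame',np.round(Rc.inv().apply(d)/.025,3), 'in target frame', None if Rt is None else np.round(Rt.inv().apply(d)/.025,3))
E
python3 - <<'E'
from h import *
# shelf edge
def pl(c,a,b):
    n=np.cross(ray(c,*a)[1],ray(c,*b)[1]); return n,n@ray(c,*a)[0]
n1,d1=pl('top',(100,46),(500,38)); n2,d2=pl('scene',(300,90),(500,123))
for y in (-.1,0,.1,.2):
    A=np.array([[n1[0],n1[2]],[n2[0],n2[2]]]); print('shelf',y,np.linalg.solve(A,[d1-n1[1]*y,d2-n2[1]*y]))
print('ring', tri(('top',182,50),('scene',343,145)))
a=np.radians(32)
print(np.round(w(.035,-.06,.103),4))
Rt=Rlean(32)
pt=np.array([.548,.0925,.1035])-Rt.as_matrix()[:,2]*.06
print(pt); rel(Rt,pt)
rel(Rlean(0))
E
```

```text
shelf -0.1 [0.72080282 0.3289545 ]
shelf 0 [0.72373335 0.32443184]
shelf 0.1 [0.72666387 0.31990918]
shelf 0.2 [0.7295944  0.31538652]
ring (array([0.78765547, 0.27839774, 0.18911847]), [np.float64(0.0014286119016347259), np.float64(0.0014286119016347547)])
[0.5494 0.0917 0.103 ]
[0.51710944 0.10003031 0.15438289]
t 0.15 box [-446.6  344.6  238.1] F [-0.    0.78 -0.23] q [-1.25  0.69 -0.19  1.57  0.16  0.9  -0.22]
turn deg [ -0.85 -31.99  -2.69] units [-0.0024 -0.0889 -0.0075]
dp units cur frame [-18.696 -15.271   3.37 ] in target frame [-13.432 -16.167  12.343]
t 0.15 box [-446.6  344.6  238.1] F [-0.    0.78 -0.23] q [-1.25  0.69 -0.19  1.57  0.16  0.9  -0.22]
turn deg [-0.07  0.   -2.79] units [-0.0002  0.     -0.0077]
```

Call:
move_arm(
  turn=[
    [0, 0, -0.0015],
    [0, 0, -0.0015],
    [0, 0, -0.0015],
    [0, 0, -0.0015],
    [0, 0, -0.0015],
    [0, 0, 0],
    [0, 0, 0],
    [0, 0, 0],
    [0, 0, 0],
    [0, 0, 0],
  ],
  dp=[
    [-0.2, -0.5, 0],
    [-0.5, -0.9, 0],
    [-0.7, -1, 0],
    [-0.7, -1, 0],
    [-0.7, -1, 0],
    [-0.7, -1, 0],
    [-0.7, -1, 0],
    [-0.7, -1, 0],
    [-0.7, -1, 0],
    [-0.7, -1, 0],
  ],
  jaw=[1, 1, 1, 1, 1, 1, 1, 1, 1, 1],
  newtons=20,
)

```text
clock: 0.98
tool_pos: [0.2714, 0.3312, 0.2387]
eef_rot: [0.12, 0.993, -0.0, 0.0]
contact_force: [0.8, -0.0, 0.7]
opening: 0.267
```

```bash
python3 - <<'E'
from h import *
Rt=Rlean(32)
rel(Rt,np.array([.548,.0925,.1035])-Rt.as_matrix()[:,2]*.06)
E
```

```text
t 0.98 box [-291.8  106.8  238.7] F [ 0.85 -0.04  0.74] q [-0.82  0.45 -0.25  2.13  0.19  0.59  0.12]
turn deg [-2.0e-02 -3.2e+01 -7.0e-02] units [-0.0001 -0.0889 -0.0002]
dp units cur frame [-11.746  -6.64    3.374] in target frame [-8.167 -6.655  9.081]
```

Call:
move_arm(
  turn=[
    [0, 0, 0],
    [0, 0, 0],
    [0, 0, 0],
    [0, 0, 0],
    [0, 0, 0],
    [0, 0, 0],
    [0, 0, 0],
    [0, -0.015, 0],
    [0, -0.015, 0],
    [0, -0.015, 0],
  ],
  dp=[
    [-0.8, -1, 0],
    [-0.8, -1, 0],
    [-0.8, -1, 0],
    [-0.8, -1, 0],
    [-0.8, -1, 0],
    [-0.8, -1, 0],
    [-0.5, -0.6, 0],
    [0, 0, 0],
    [0, 0, 0],
    [0, 0, 0],
  ],
  jaw=[1, 1, 1, 1, 1, 1, 1, 1, 1, 1],
)

```text
clock: 1.82
tool_pos: [0.3625, 0.1373, 0.2379]
eef_rot: [0.123, 0.985, -0.017, 0.118]
contact_force: [1.0, 0.3, -0.4]
opening: 0.009
```

Call:
move_arm(
  turn=[
    [0, -0.015, 0],
    [0, -0.015, 0],
    [0, -0.014, 0],
    [0, 0, 0],
    [0, 0, 0],
  ],
  dp=[
    [0, 0, 0],
    [0, 0, 0],
    [0, 0, 0],
    [0, 0, 0],
    [0, 0, 0],
  ],
  jaw=[1, 1, 1, 1, 1],
)

```text
clock: 2.23
tool_pos: [0.3681, 0.1332, 0.2358]
eef_rot: [0.12, 0.977, -0.034, 0.173]
contact_force: [0.0, -0.9, -0.2]
opening: 0.0
```

```bash
python3 - <<'E'
from h import *
Rt=Rlean(32)
rel(Rt,np.array([.548,.0925,.1035])-Rt.as_matrix()[:,2]*.06)
snap('wrist','w1.png');snap('scene','s1.png')
E
```

```text
t 2.23 box [-150.9  -62.6  235.8] F [ 0.02 -0.94 -0.22] q [-1.    0.41  0.42  2.48  1.05  0.14 -0.34]
turn deg [ -1.55 -11.78   0.08] units [-0.0043 -0.0327  0.0002]
dp units cur frame [-4.603  0.267  5.158] in target frame [-3.452  0.122  5.995]
```

View pics/w1.png

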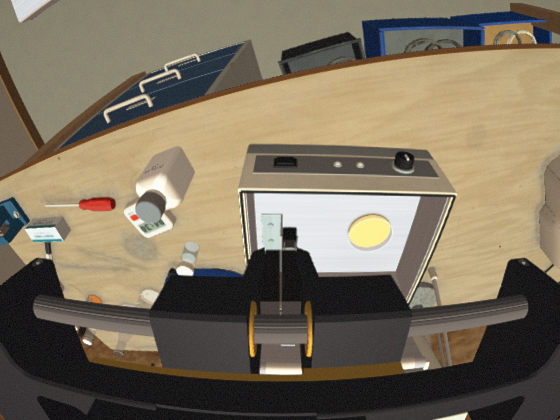

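View pics/s1.png

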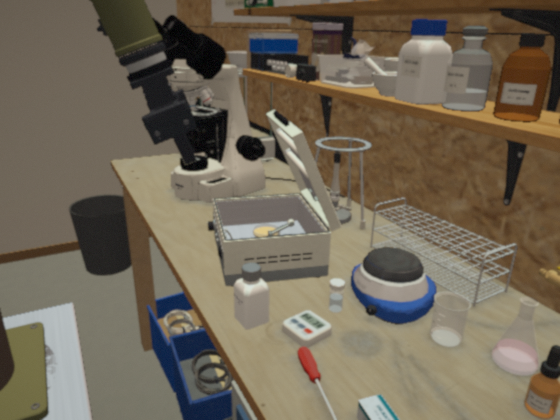

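Call:
move_arm(
  turn=[
    [0, 0, 0],
    [0, 0, 0],
    [0, 0, 0],
    [0, 0, 0],
    [0, -0.011, 0],
    [0, -0.011, 0],
    [0, -0.011, 0],
    [0, 0, 0],
    [0, 0, 0],
  ],
  dp=[
    [-0.8, 0, 0.5],
    [-1, 0, 0.6],
    [-1, 0, 0.6],
    [-0.6, 0, 0.3],
    [0, 0, 0],
    [0, 0, 0],
    [0, 0, 0],
    [0, 0, 0],
    [0, 0, 0],
  ],
  jaw=[1, 1, 1, 1, 1, 1, 1, 1, 1],
)

```text
clock: 3.08
tool_pos: [0.4615, 0.1001, 0.218]
eef_rot: [0.123, 0.97, -0.05, 0.202]
contact_force: [0.3, -0.3, 0.4]
opening: 0.005
```

```bash
python3 - <<'E'
from h import *
Rt=Rlean(32)
rel(Rt,np.array([.548,.0925,.1035])-Rt.as_matrix()[:,2]*.06)
E
```

```text
t 3.08 box [-52.4 -72.7 218. ] F [ 0.26 -0.3   0.43] q [-0.7   0.5   0.24  2.36  1.51  0.2  -0.66]
turn deg [-2.99 -8.17  0.1 ] units [-0.0083 -0.0227  0.0003]
dp units cur frame [-0.947  0.693  3.171] in target frame [-0.484  0.525  3.305]
```

Call:
move_arm(
  turn=[
    [-0.002, -0.006, 0],
    [-0.002, -0.006, 0],
    [-0.002, -0.006, 0],
    [-0.002, -0.005, 0],
    [0, 0, 0],
    [0, 0, 0],
  ],
  dp=[
    [0, 0, 0],
    [0, 0, 0],
    [0, 0, 0],
    [0, 0, 0],
    [0, 0, 0],
    [0, 0, 0],
  ],
  jaw=[1, 1, 1, 1, 1, 1],
)

```text
clock: 3.58
tool_pos: [0.4607, 0.0981, 0.2177]
eef_rot: [0.115, 0.957, -0.039, 0.265]
contact_force: [0.7, 0.4, 0.1]
opening: 0.006
```

```bash
python3 - <<'E'
from h import *
Rt=Rlean(32)
rel(Rt,np.array([.548,.0925,.1035])-Rt.as_matrix()[:,2]*.06)
E
```

```text
t 3.58 box [-52.7 -74.8 217.7] F [0.72 0.38 0.14] q [-0.55  0.51 -0.05  2.48  2.03  0.48 -1.25]
turn deg [-0.85 -0.96  0.17] units [-0.0024 -0.0027  0.0005]
dp units cur frame [-0.561  0.658  3.281] in target frame [-0.503  0.611  3.299]
```

Call:
move_arm(
  turn=[
    [-0.0012, -0.0014, 0.0003],
    [-0.0012, -0.0014, 0.0002],
    [0, 0, 0],
    [0, 0, 0],
    [0, 0, 0],
    [0, 0, 0],
  ],
  dp=[
    [-0.2, 0.2, 0.5],
    [-0.2, 0.2, 0.8],
    [-0.2, 0.2, 1],
    [0, 0, 0.7],
    [0, 0, 0.3],
    [0, 0, 0],
  ],
  jaw=[1, 1, 1, 1, 1, 1],
)

```text
clock: 4.08
tool_pos: [0.5198, 0.0989, 0.1545]
eef_rot: [0.115, 0.954, -0.033, 0.274]
contact_force: [-0.1, -0.4, -0.3]
opening: 0.006
```

```bash
python3 - <<'E'
from h import *
Rt=Rlean(32)
rel(Rt,np.array([.548,.0925,.1035])-Rt.as_matrix()[:,2]*.0065)
for n in('scene','top','wrist'): 
  s=snap(n,n[0]+'2.png')
a=cv2.imread('pics/s2.png')[140:280,200:350]; cv2.imwrite('pics/z3.png',cv2.resize(a,None,fx=4,fy=4,interpolation=cv2.INTER_CUBIC))
a=cv2.imread('pics/t2.png')[120:280,170:340]; cv2.imwrite('pics/z4.png',cv2.resize(a,None,fx=3.5,fy=3.5,interpolation=cv2.INTER_CUBIC))
E
```

```text
t 4.08 box [  4.5 -60.  154.5] F [-0.13 -0.35 -0.27] q [-0.41  0.7  -0.15  2.4   2.24  0.6  -1.4 ]
turn deg [-0.06  0.1  -0.01] units [-0.0002  0.0003 -0.    ]
dp units cur frame [0.103 0.02  2.082] in target frame [0.099 0.018 2.082]
```

View pics/z3.png

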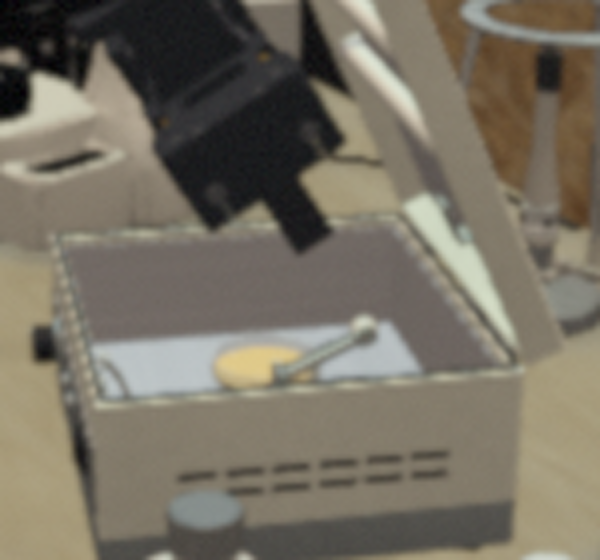

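View pics/w2.png

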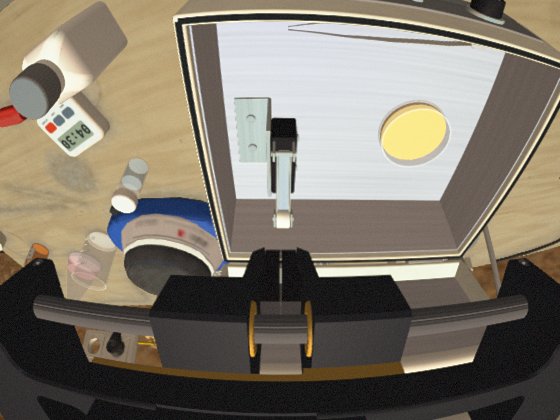

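```bash
python3 - <<'E'
from h import *
T=np.array([[-0.0002,0.9528,0.3036,0.0794],[1,0,0.0006,-0.0002],[0.0006,0.3036,-0.9528,-0.1454],[0,0,0,1]])
def wray(u,v):
    p=np.array([u-280.2414,v-205.0759]);n=np.linalg.norm(p);th=n/325.1923
    d=np.array([np.sin(th)*p[0]/n,-np.sin(th)*p[1]/n,-np.cos(th)]); return T[:3,3],T[:3,:3]@d
for u,v in((284,220),(284,227),(284,213)):
    o,d=wray(u,v)
    for z in(.0535,.0585,.0635): print(u,v,z,np.round(1000*(o+d*(z-o[2])/d[2]),1))
a=cv2.imread('pics/w2.png')[100:270,210:350]; cv2.imwrite('pics/z5.png',cv2.resize(a,None,fx=4,fy=3.5,interpolation=cv2.INTER_CUBIC))
E
```

```text
284 220 0.0535 [ 5.8  2.1 53.5]
284 220 0.0585 [ 4.   2.2 58.5]
284 220 0.0635 [ 2.1  2.2 63.5]
284 227 0.0535 [ 0.9  2.1 53.5]
284 227 0.0585 [-1.1  2.2 58.5]
284 227 0.0635 [-3.   2.3 63.5]
284 213 0.0535 [10.6  2.1 53.5]
284 213 0.0585 [ 8.9  2.2 58.5]
284 213 0.0635 [ 7.2  2.2 63.5]
```

View pics/z5.png

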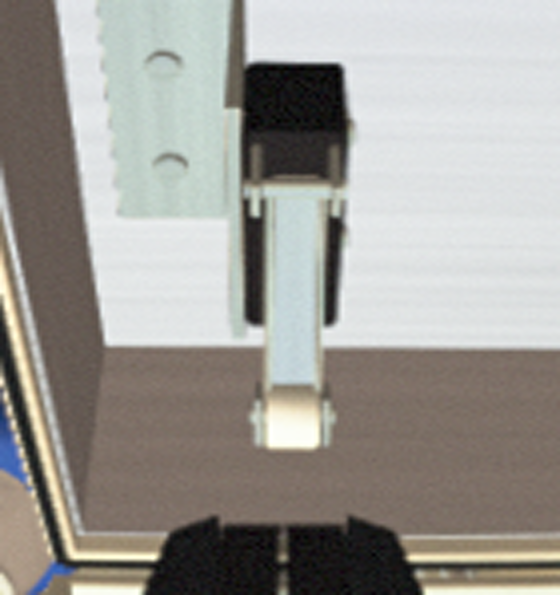

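Call:
move_arm(
  turn=[
    [0, 0, 0],
    [0, 0, 0],
    [0, 0, 0],
    [0, 0, 0],
    [0, 0, 0],
    [0, 0, 0],
  ],
  dp=[
    [0, 0.05, 0.5],
    [0, 0, 0.6],
    [0, 0, 0.4],
    [0, 0, 0.2],
    [0, 0, 0],
    [0, 0, 0],
  ],
  jaw=[1, 1, 1, 1, 1, 1],
)

```text
clock: 4.73
tool_pos: [0.541, 0.0959, 0.1198]
eef_rot: [0.114, 0.954, -0.032, 0.275]
contact_force: [-0.7, -0.1, 0.3]
opening: 0.006
```

```bash
cat > chk.py <<'E'
from h import *
import sys
Rt=Rlean(32)
F=[]
for i in range(int(sys.argv[2]) if len(sys.argv)>2 else 3):
    st=r.get_state();F.append(R.from_quat(st['eef_rot']).inv().apply(st['contact_force']))
    s=snap('wrist' if i else 'scene',f'{"w" if i else "s"}_{sys.argv[1]}.png')
rel(Rt,np.array([.548,.0925,.1035])-Rt.as_matrix()[:,2]*.0065)
print('Ftool mean',np.round(np.mean(F,0),2),'z',np.round([f[2] for f in F],1))
a=cv2.imread(f'pics/w_{sys.argv[1]}.png')[100:270,210:350]
b=cv2.imread(f'pics/s_{sys.argv[1]}.png')[185:245,240:340]
cv2.imwrite(f'pics/c_{sys.argv[1]}.png',np.vstack([cv2.resize(a,(420,340),interpolation=cv2.INTER_CUBIC),cv2.resize(b,(420,252),interpolation=cv2.INTER_CUBIC)]))
E
python3 chk.py a
```

```text
t 4.88 box [ 25.9 -57.6 120.1] F [-0.65 -0.21  0.37] q [-0.36  0.79 -0.17  2.37  2.31  0.66 -1.43]
turn deg [0.16 0.17 0.04] units [0.0004 0.0005 0.0001]
dp units cur frame [ 0.098 -0.079  0.462] in target frame [ 0.097 -0.078  0.463]
Ftool mean [ 0.37  0.06 -0.26] z [-0.6  0.3 -0.5]
```

View pics/c_a.png

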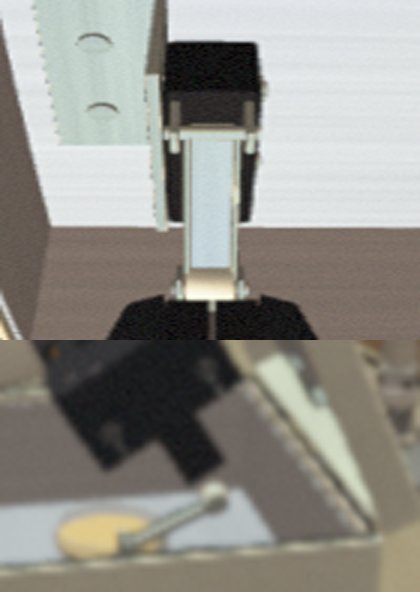

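```bash
python3 - <<'E'
from h import *
b=cv2.imread('pics/s_a.png')[170:240,250:330]
cv2.imwrite('pics/z6.png',cv2.resize(b,None,fx=8,fy=8,interpolation=cv2.INTER_CUBIC))
def proj(c,p):
    f,cx,cy,o,q=CAM[c]; d=R.from_quat(q).inv().apply(np.array(p)-o); return cx+f*d[0]/-d[2], cy-f*d[1]/-d[2]
st=r.get_state(); t=st['tool_pos'];M=R.from_quat(st['eef_rot']).as_matrix()
for p in (t,t+M@[.009,-.017,0],t+M@[-.009,-.017,0],[.548,.0925,.1035]):
    u,v=proj('scene',p); print((u-250)*8,(v-170)*8)
E
```

```text
297.6976407520315 353.9619902403251
283.9198787931068 402.59116778202633
347.7574592309534 360.0065877545169
328.4618043403739 418.4833283350449
```

View pics/z6.png

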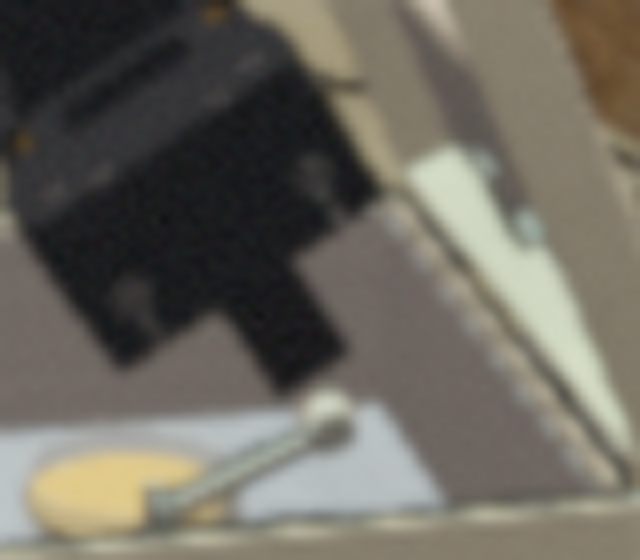

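Call:
move_arm(
  turn=[
    [0, 0, 0],
    [0, 0, 0],
    [0, 0, 0],
    [0, 0, 0],
    [0, 0, 0],
  ],
  dp=[
    [0, 0, 0.1],
    [0, 0, 0.1],
    [0, 0, 0.1],
    [0, 0, 0.06],
    [0, 0, 0],
  ],
  jaw=[1, 1, 1, 1, 1],
)

```text
clock: 5.3
tool_pos: [0.5462, 0.0948, 0.1116]
eef_rot: [0.114, 0.954, -0.032, 0.275]
contact_force: [-0.1, 0.7, -0.3]
opening: 0.003
```

```bash
python3 chk.py b 6
```

```text
t 5.6 box [ 31.  -57.7 112. ] F [0.17 0.01 0.34] q [-0.35  0.81 -0.18  2.36  2.32  0.67 -1.44]
turn deg [0.14 0.15 0.03] units [0.0004 0.0004 0.0001]
dp units cur frame [ 0.095 -0.075  0.08 ] in target frame [ 0.095 -0.075  0.081]
Ftool mean [-0.01  0.26 -0.04] z [ 0.1 -0.6  0.3 -0.5  0.4  0.1]
```

View pics/c_b.png

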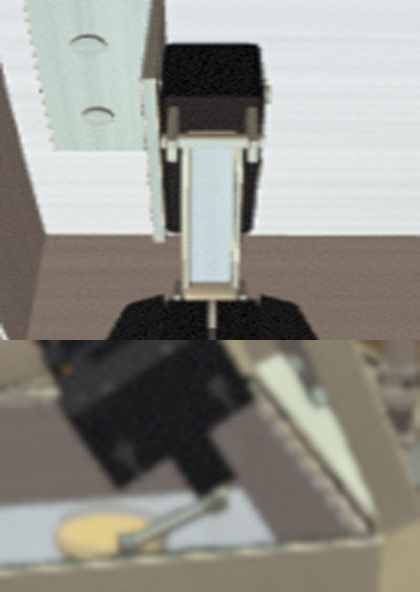

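Call:
move_arm(
  turn=[
    [0, 0, 0],
    [0, 0, 0],
    [0, 0, 0],
  ],
  dp=[
    [0, 0, 0.06],
    [0, 0, 0.06],
    [0, 0, 0],
  ],
  jaw=[1, 1, 1],
)

```text
clock: 5.85
tool_pos: [0.5477, 0.0946, 0.1093]
eef_rot: [0.114, 0.954, -0.032, 0.275]
contact_force: [-1.0, -0.4, 1.3]
opening: 0.004
```

```bash
python3 chk.py c 8
```

```text
t 6.25 box [ 32.6 -57.7 109.4] F [-1.17 -0.39  1.56] q [-0.35  0.82 -0.18  2.35  2.33  0.67 -1.44]
turn deg [0.15 0.15 0.02] units [0.0004 0.0004 0.0001]
dp units cur frame [ 0.096 -0.076 -0.04 ] in target frame [ 0.096 -0.076 -0.04 ]
Ftool mean [-0.09  0.18 -1.11] z [-1.6 -0.7 -0.4 -1.5 -1.8 -1.6 -0.4 -0.9]
```

Call:
move_arm(
  turn=[
    [0, 0, 0],
    [0, 0, 0],
    [0, 0, 0],
  ],
  dp=[
    [0, 0, 0.04],
    [0, 0, 0.04],
    [0, 0, 0],
  ],
  jaw=[1, 1, 1],
)

```text
clock: 6.5
tool_pos: [0.5487, 0.0943, 0.1076]
eef_rot: [0.114, 0.954, -0.032, 0.275]
contact_force: [-0.3, 0.3, 1.9]
opening: 0.005
```

```bash
python3 chk.py d 8
```

```text
t 6.9 box [ 33.6 -57.7 107.7] F [-1.57  0.61  1.67] q [-0.34  0.83 -0.18  2.35  2.33  0.67 -1.44]
turn deg [0.14 0.15 0.03] units [0.0004 0.0004 0.0001]
dp units cur frame [ 0.093 -0.075 -0.121] in target frame [ 0.093 -0.076 -0.12 ]
Ftool mean [-0.28  0.47 -1.42] z [-1.8 -1.1 -1.4 -1.9 -1.4 -0.8 -1.8 -1.2]
```

View pics/c_d.png

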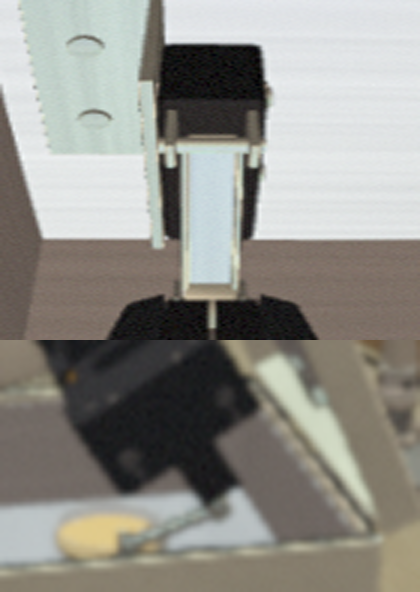

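Call:
move_arm(
  turn=[
    [0, 0, 0],
    [0, 0, 0],
    [0, 0, 0],
  ],
  dp=[
    [0, 0, 0.04],
    [0, 0, 0.04],
    [0, 0, 0],
  ],
  jaw=[1, 1, 1],
)

```text
clock: 7.15
tool_pos: [0.5495, 0.0941, 0.1058]
eef_rot: [0.114, 0.954, -0.032, 0.275]
contact_force: [-1.6, 1.9, 1.4]
opening: 0.004
```

```bash
python3 chk.py e 8
```

```text
t 7.55 box [ 34.5 -57.7 105.9] F [-1.9   0.73  1.34] q [-0.34  0.83 -0.18  2.35  2.33  0.67 -1.44]
turn deg [0.14 0.13 0.03] units [0.0004 0.0004 0.0001]
dp units cur frame [ 0.087 -0.075 -0.201] in target frame [ 0.088 -0.075 -0.2  ]
Ftool mean [ 0.88  0.33 -1.95] z [-2.3 -1.9 -2.6 -0.9 -2.4 -1.6 -2.3 -1.6]
```

Call:
move_arm(
  turn=[
    [0, 0, 0],
    [0, 0, 0],
    [0, 0, 0],
  ],
  dp=[
    [0, 0, 0.04],
    [0, 0, 0.04],
    [0, 0, 0],
  ],
  jaw=[1, 1, 1],
)

```text
clock: 7.8
tool_pos: [0.5505, 0.0938, 0.104]
eef_rot: [0.114, 0.954, -0.032, 0.275]
contact_force: [-2.6, 0.4, 2.0]
opening: 0.003
```

```bash
python3 chk.py f 8
```

```text
t 8.2 box [ 35.7 -57.8 104.3] F [-3.98  0.71  1.51] q [-0.34  0.83 -0.18  2.35  2.34  0.67 -1.44]
turn deg [0.13 0.15 0.02] units [0.0004 0.0004 0.0001]
dp units cur frame [ 0.093 -0.071 -0.281] in target frame [ 0.094 -0.072 -0.281]
Ftool mean [ 1.74  0.14 -2.38] z [-3.1 -1.9 -2.6 -2.2 -2.  -2.9 -2.6 -1.8]
```

View pics/c_f.png

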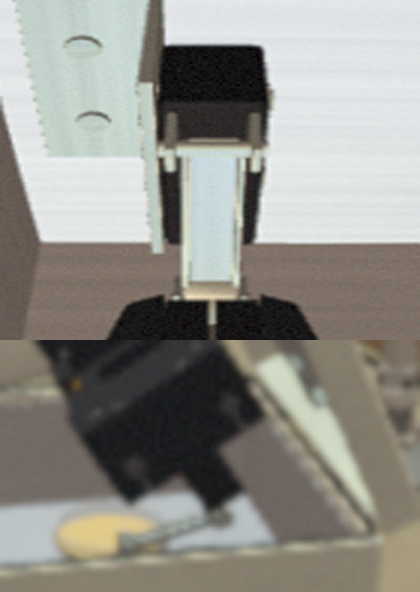

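```bash
python3 - <<'E'
from h import *
L=[]
for k in 'acf':
    b=cv2.imread(f'pics/s_{k}.png')[205:240,262:302]
    L.append(cv2.resize(b,None,fx=14,fy=5.6*2.5/2.5*1.0,interpolation=cv2.INTER_CUBIC) if 0 else cv2.resize(b,None,fx=6.6,fy=6.6,interpolation=cv2.INTER_CUBIC))
cv2.imwrite('pics/z7.png',np.hstack(L))
def proj(c,p):
    f,cx,cy,o,q=CAM[c]; d=R.from_quat(q).inv().apply(np.array(p)-o); return np.array([cx+f*d[0]/-d[2], cy-f*d[1]/-d[2]])
for th in (0,.05,.1,.15,.2,.25,.28):
    a=np.arctan2(19,41)-th; p=w(-.006+.0452*np.cos(a),-.06,.084+.0452*np.sin(a)); print(th,np.round((proj('scene',p)-[262,205])*6.6,1))
print(np.round((proj('scene',w(-.006,-.06,.084))-[262,205])*6.6,1))
E
```

```text
0 [197.3 116. ]
0.05 [200.  122.2]
0.1 [202.5 128.7]
0.15 [204.5 135.2]
0.2 [206.2 141.9]
0.25 [207.6 148.6]
0.28 [208.2 152.7]
[ 59.3 186.9]
```

View pics/z7.png

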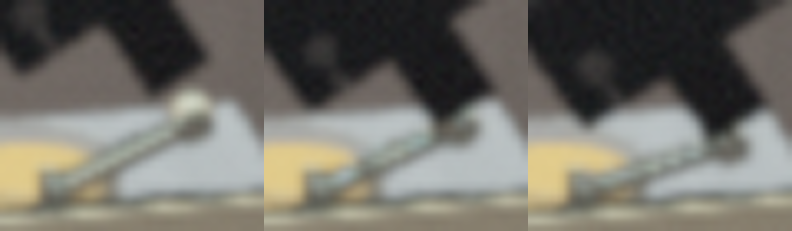

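Call:
move_arm(
  turn=[
    [0, 0, 0],
    [0, 0, 0],
    [0, 0, 0],
  ],
  dp=[
    [0, 0, 0.02],
    [0, 0, 0.02],
    [0, 0, 0],
  ],
  jaw=[1, 1, 1],
)

```text
clock: 8.45
tool_pos: [0.5512, 0.0936, 0.1034]
eef_rot: [0.114, 0.954, -0.032, 0.275]
contact_force: [-2.4, 0.8, 0.8]
opening: 0.002
```

```bash
python3 chk.py g 10;  python3 - <<'E'
from h import *
L=[]
for k in 'acg':
    b=cv2.imread(f'pics/s_{k}.png')[205:240,262:302]
    L.append(cv2.resize(b,None,fx=6.6,fy=6.6,interpolation=cv2.INTER_CUBIC))
cv2.imwrite('pics/z8.png',np.hstack(L))
E
```

```text
t 8.95 box [ 36.3 -57.7 103.5] F [-2.5   0.93  1.02] q [-0.34  0.84 -0.18  2.35  2.34  0.68 -1.44]
turn deg [0.13 0.16 0.02] units [0.0004 0.0004 0.0001]
dp units cur frame [ 0.096 -0.073 -0.321] in target frame [ 0.097 -0.074 -0.321]
Ftool mean [ 1.93  0.   -2.36] z [-2.1 -2.6 -2.7 -3.1 -1.9 -1.9 -2.2 -2.4 -2.6 -2. ]
```

View pics/z8.png

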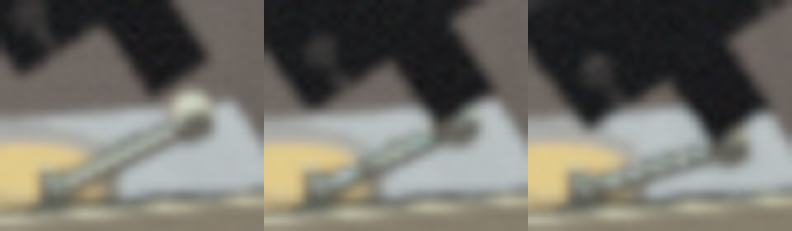

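Call:
move_arm(
  turn=[
    [0, 0, 0],
    [0, 0, 0],
    [0, 0, 0],
  ],
  dp=[
    [0, 0, 0.02],
    [0, 0, 0.02],
    [0, 0, 0],
  ],
  jaw=[1, 1, 1],
)

```text
clock: 9.2
tool_pos: [0.5516, 0.0935, 0.1025]
eef_rot: [0.114, 0.954, -0.032, 0.275]
contact_force: [-4.3, 0.3, 1.6]
opening: 0.005
```

```bash
python3 chk.py h 10;  python3 - <<'E'
from h import *
L=[]
for k in 'afh':
    b=cv2.imread(f'pics/s_{k}.png')[205:240,262:302]
    L.append(cv2.resize(b,None,fx=6.6,fy=6.6,interpolation=cv2.INTER_CUBIC))
cv2.imwrite('pics/z9.png',np.hstack(L))
E
```

```text
t 9.7 box [ 36.9 -57.7 102.7] F [-3.11  0.25  1.05] q [-0.34  0.84 -0.18  2.34  2.34  0.68 -1.44]
turn deg [0.14 0.16 0.02] units [0.0004 0.0004 0.0001]
dp units cur frame [ 0.097 -0.074 -0.361] in target frame [ 0.098 -0.075 -0.361]
Ftool mean [ 2.1  -0.42 -2.94] z [-3.6 -2.4 -3.1 -2.8 -3.2 -3.4 -3.6 -2.2 -2.7 -2.3]
```

View pics/z9.png

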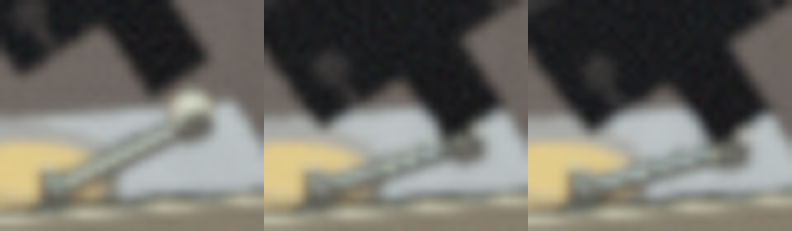

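```bash
python3 - <<'E'
from h import *
m=np.mean([r.snapshot('scene')['frame'].astype(float) for _ in range(8)],0); cv2.imwrite('pics/s_h8.png',m.astype(np.uint8))
L=[]
for k in ('0','a','h8'):
    b=cv2.imread('pics/scene0.png' if k=='0' else f'pics/s_{k}.png')[208:238,264:300]
    b=cv2.convertScaleAbs(b,alpha=1.3,beta=-40)
    L.append(cv2.resize(b,None,fx=16,fy=16,interpolation=cv2.INTER_LANCZOS4)[::1])
cv2.imwrite('pics/za.png',np.vstack([L[1][60:350],L[2][60:350]]))
E
```

```text
(no output)
```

View pics/za.png

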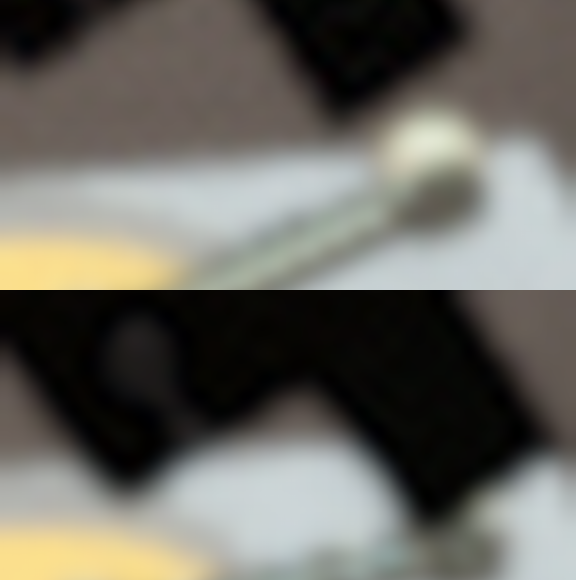

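```bash
python3 - <<'E'
from h import *
A=cv2.imread('pics/s_a.png').astype(float);A0=cv2.imread('pics/scene0.png').astype(float);H=cv2.imread('pics/s_h8.png').astype(float)
L=[]
for k in (A,H):
    b=k[214:236,264:300].astype(np.uint8)
    b=cv2.convertScaleAbs(b,alpha=1.3,beta=-40)
    L.append(cv2.resize(b,None,fx=13,fy=13,interpolation=cv2.INTER_LANCZOS4))
cv2.imwrite('pics/zb.png',np.vstack(L))
np.set_printoptions(linewidth=200)
for u in (280,282,284,286,288,290,291,292,293,294): print(u,'a',A[214:238,u].mean(1).astype(int),'\n    h',H[214:238,u].mean(1).astype(int))
E
```

```text
280 a [ 93 101 102 102 104 105 111 140 174 189 189 176 151 149 158 138 133 156 169 168 151 121 132 142] 
    h [ 28  25  27  31  42  66  97 139 174 190 193 192 192 189 176 151 144 128 131 154 152 122 133 141]
282 a [ 41  56  72  89  99 103 112 148 182 188 179 151 148 157 138 139 169 186 188 184 160 122 131 133] 
    h [ 27  28  29  40  69  95 113 149 182 191 192 193 192 187 170 152 147 131 155 175 159 123 131 133]
284 a [ 25  28  33  42  56  81 107 149 180 183 166 153 158 139 141 170 188 192 189 177 145 130 149 133] 
    h [ 26  27  27  33  49  72 102 144 179 189 190 191 189 175 147 140 128 143 172 174 144 131 149 134]
286 a [ 31  24  24  34  58  87 117 150 171 164 152 157 138 139 170 187 191 192 189 174 138 144 167 140] 
    h [ 26  25  25  26  26  31  50  90 137 169 183 187 186 176 157 147 136 163 184 174 139 143 167 141]
288 a [ 29  26  41  65  96 131 162 173 166 149 135 127 134 166 184 189 189 190 189 173 132 139 163 141] 
    h [ 26  25  27  26  27  25  26  29  47  80 115 142 149 143 144 126 145 179 187 172 133 139 164 139]
290 a [ 33  47  72  99 131 175 201 189 153 117 103 103 
[... 289 characters left out ...]
  27  26  26  26  28  41  72  98 104 107 137 171 182 167 128 132 146 132]
292 a [ 57  84  98 105 125 162 185 170 129 104 100 120 156 181 188 188 188 188 184 167 135 134 140 129] 
    h [ 28  26  26  26  26  25  26  26  26  28  39  64  89 105 106 105 136 171 182 168 134 134 140 129]
293 a [ 81  94 103 103 111 134 162 163 139 118 118 142 171 186 188 188 189 188 185 170 137 134 135 127] 
    h [ 42  32  28  26  26  26  26  27  26  38  72 106 117 108 107 111 143 175 184 169 137 134 136 126]
294 a [ 97 101 103 102 105 116 141 164 168 157 156 169 184 188 189 188 188 188 185 169 135 132 132 125] 
    h [ 70  53  36  27  27  25  26  26  29  57 110 147 144 118 110 123 155 181 184 169 134 133 132 125]
```

View pics/zb.png

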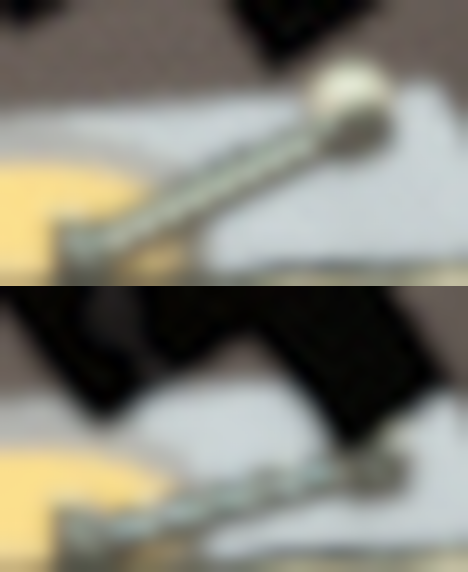

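Fitting the roller's lower edge in the scene view (row 226.2 at rest, 230.3 now) gives a lever angle of about 0.21 rad. It is past the click, under 0.28, and has been held for over 1 s. Now I'll release it.

Call:
move_arm(
  turn=[
    [0, 0, 0],
    [0, 0, 0],
    [0, 0, 0],
    [0, 0, 0],
    [0, 0, 0],
    [0, 0, 0],
    [0, 0, 0],
  ],
  dp=[
    [0, 0, -0.2],
    [0, 0, -0.3],
    [0, 0, -0.3],
    [0, 0, -0.5],
    [0, 0, -0.7],
    [0, 0, 0],
    [0, 0, 0],
  ],
  jaw=[1, 1, 1, 1, 1, 1, 1],
)

```text
clock: 10.68
tool_pos: [0.5264, 0.1002, 0.1463]
eef_rot: [0.114, 0.954, -0.031, 0.276]
contact_force: [0.4, -0.2, 0.6]
opening: 0.009
```

```bash
python3 chk.py i 4
```

```text
t 10.88 box [ 10.7 -57.9 144.6] F [-0.04  0.86 -0.47] q [-0.39  0.73 -0.16  2.39  2.26  0.62 -1.41]
turn deg [0.12 0.17 0.  ] units [0.0003 0.0005 0.    ]
dp units cur frame [ 0.104 -0.072  1.619] in target frame [ 0.099 -0.068  1.619]
Ftool mean [-0.11  0.14  0.07] z [-0.3 -0.   0.2  0.3]
```

View pics/c_i.png

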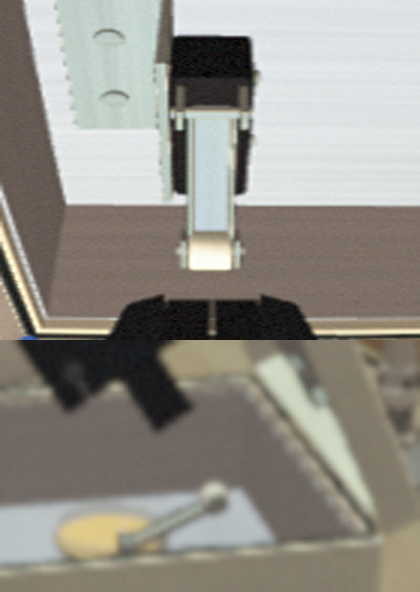

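Call:
move_arm(
  turn=[
    [0, 0, 0],
    [0, 0, 0],
    [0, 0, 0],
    [0, 0, 0],
    [0, 0, 0],
    [0, 0, 0],
    [0, 0, 0],
    [0, 0, 0],
    [0, 0, 0],
    [0, 0, 0],
  ],
  dp=[
    [0, 0, -0.5],
    [0, 0, -0.9],
    [0, 0, -0.9],
    [0, 0, -0.9],
    [0, 0, -0.9],
    [-0.2, 0.4, -0.7],
    [-0.4, 0.5, -0.7],
    [-0.4, 0.5, -0.7],
    [-0.2, 0.3, -0.4],
    [0, 0, 0],
  ],
  jaw=[1, 1, 1, 1, 1, 1, 1, 1, 1, 1],
)

```text
clock: 11.72
tool_pos: [0.4754, 0.1499, 0.2918]
eef_rot: [0.114, 0.954, -0.033, 0.277]
contact_force: [1.0, -0.5, 0.0]
opening: 0.006
```

```bash
python3 - <<'E'
from h import *
rel(Rlean(0),w(.085,0,.325))
E
```

```text
t 11.72 box [-50.6 -21.  291.8] F [ 0.95 -0.47  0.01] q [-0.86  0.37  0.25  2.31  1.32  0.35 -0.55]
turn deg [1.000e-02 3.238e+01 4.000e-02] units [0.     0.0899 0.0001]
dp units cur frame [-5.293  0.835  1.785] in target frame [-5.426  0.84  -1.327]
```

Call:
move_arm(
  turn=[
    [0, 0.015, 0],
    [0, 0.015, 0],
    [0, 0.015, 0],
    [0, 0.015, 0],
    [0, 0.015, 0],
    [0, 0.015, 0],
    [0, 0, 0],
    [0, 0, 0],
  ],
  dp=[
    [-0.1, 0.1, -0.2],
    [0, 0.1, -0.3],
    [0, 0.1, -0.3],
    [0, 0.1, -0.3],
    [0, 0.1, -0.2],
    [0, 0.1, -0.2],
    [0, 0.2, 0],
    [0, 0, 0],
  ],
  jaw=[1, 1, 1, 1, 1, 1, 1, 1],
)

```text
clock: 12.38
tool_pos: [0.4761, 0.1552, 0.3114]
eef_rot: [0.129, 0.986, -0.025, 0.1]
contact_force: [-0.4, 0.7, -0.2]
opening: 0.001
```

```bash
python3 - <<'E'
from h import *
rel(Rlean(0),w(.085,0,.325))
snap('scene','s3.png'); snap('wrist','w3.png')
E
```

```text
t 12.38 box [-51.2 -15.7 311.4] F [-0.43  0.67 -0.18] q [-0.38  0.37 -0.18  1.97  0.36  0.71  0.5 ]
turn deg [-1.52 11.76 -1.18] units [-0.0042  0.0327 -0.0033]
dp units cur frame [-5.434  0.739  0.558] in target frame [-5.449  0.627 -0.545]
```

View pics/s3.png

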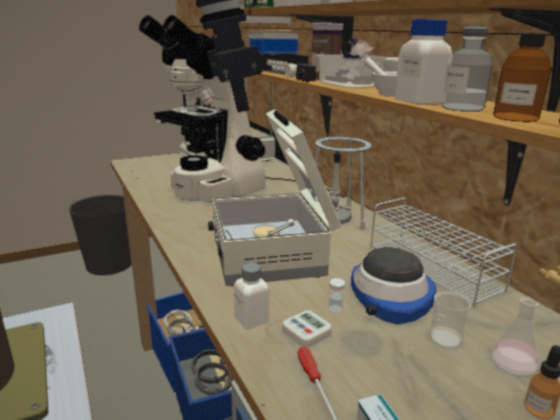

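View pics/w3.png

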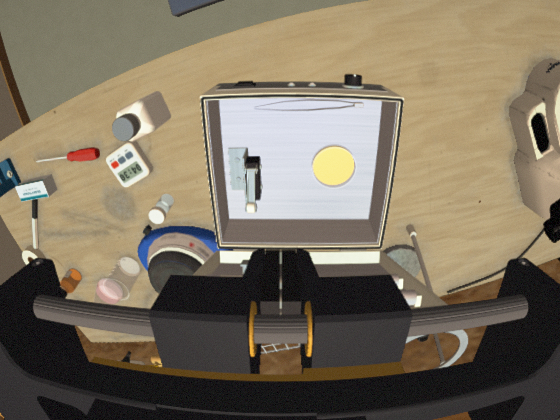

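Call:
move_arm(
  turn=[
    [-0.0014, 0.011, -0.001],
    [-0.0014, 0.011, -0.001],
    [-0.0014, 0.011, -0.001],
    [0, 0, 0],
    [0, 0, 0],
    [0, 0, 0],
    [0, 0, 0],
    [0, 0, 0],
    [0, 0, 0],
    [0, 0, 0],
  ],
  dp=[
    [0, 0.1, -0.3],
    [0, 0.1, -0.3],
    [0, 0.1, -0.2],
    [0, 0.1, 0],
    [-0.6, 0.1, 0],
    [-0.9, 0.1, 0],
    [-1, 0.1, 0],
    [-1, 0, 0],
    [-0.9, 0, 0],
    [0, 0, 0],
  ],
  jaw=[1, 1, 1, 1, 1, 1, 1, 1, 1, 1],
)

```text
clock: 13.32
tool_pos: [0.5853, 0.1477, 0.3293]
eef_rot: [0.119, 0.993, -0.002, -0.001]
contact_force: [0.4, -0.2, -1.2]
opening: 0.005
```

```bash
python3 - <<'E'
from h import *
rel(Rlean(0),w(.080,0,.325))
snap('scene','s4.png'); snap('top','t4.png')
E
```

```text
t 13.32 box [ 56.6   2.9 329.3] F [ 0.42 -0.17 -1.16] q [-0.18  0.57 -0.26  1.51  0.16  1.09  0.86]
turn deg [-0.23 -0.03  0.04] units [-0.0006 -0.0001  0.0001]
dp units cur frame [-0.936 -0.116  0.174] in target frame [-0.936 -0.116  0.174]
```

View pics/s4.png

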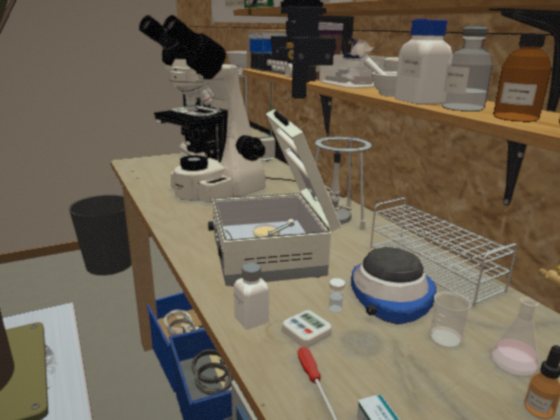

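Call:
move_arm(
  turn=[
    [0, 0, 0],
    [0, 0, 0],
    [0, 0, 0],
    [0, 0, 0],
    [0, 0, 0],
    [0, 0, 0],
    [0, 0, 0],
    [0, 0, 0],
  ],
  dp=[
    [-0.5, -0.1, 0],
    [-0.4, 0, 0],
    [0, 0, 0.5],
    [0, 0, 0.7],
    [0, 0, 0.7],
    [0, 0, 0.5],
    [0, 0, 0],
    [0, 0, 0],
  ],
  jaw=[1, 1, 1, 1, 1, 1, 1, 1],
)

```text
clock: 14.08
tool_pos: [0.6022, 0.1425, 0.2709]
eef_rot: [0.116, 0.993, -0.0, -0.003]
contact_force: [-1.0, -0.1, -0.0]
opening: 0.008
```

```bash
python3 - <<'E'
from h import *
rel(Rlean(0),w(.046,0,.270))
snap('scene','s5.png')
b=cv2.imread('pics/s5.png')[60:240,200:380]
cv2.imwrite('pics/z10.png',cv2.resize(b,None,fx=3.3,fy=3.3,interpolation=cv2.INTER_CUBIC))
E
```

```text
t 14.08 box [ 74.3   1.8 270.9] F [-1.01 -0.13 -0.01] q [-0.17  0.65 -0.25  1.54  0.18  0.98  0.87]
turn deg [-0.06 -0.34  0.32] units [-0.0002 -0.001   0.0009]
dp units cur frame [ 1.132 -0.067  0.043] in target frame [ 1.132 -0.074  0.036]
```

View pics/z10.png

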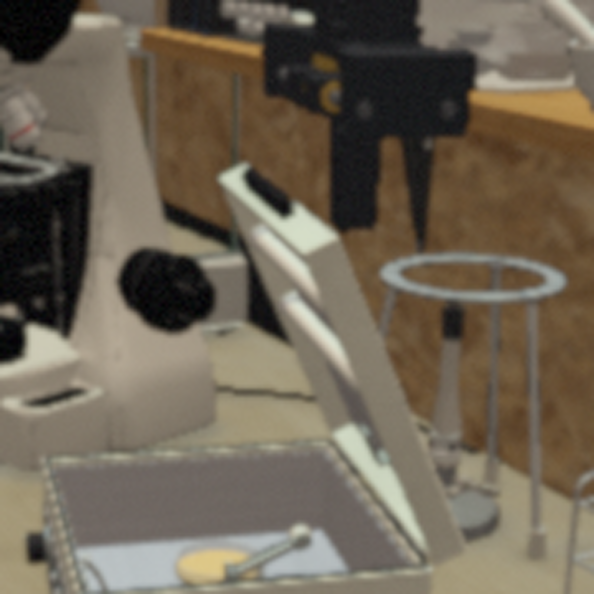

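```bash
python3 - <<'E'
from h import *
s=.183
def P(t): return np.array([.1-s*np.cos(t)+.022*np.sin(t)+.009, .1+s*np.sin(t)+.022*np.cos(t)])
ths=np.r_[1.08,1.05,1.0,np.arange(.94,.2,-.06),.21,.18,.15,.12,.09,.06,.03,0]
prev=tobox(r.get_state()['tool_pos'])[[0,2]]
for t in ths:
    p=P(t); d=(p-prev)/.025; print(round(t,2),np.round(p*1000,1),'dp x %.2f z %.2f'%(-d[0],-d[1])); prev=p
E
```

```text
1.08 [ 42.1 271.8] dp x 1.32 z 0.00
1.05 [ 37.  269.7] dp x 0.20 z 0.08
1.0 [ 28.6 265.9] dp x 0.34 z 0.15
0.94 [ 18.8 260.8] dp x 0.39 z 0.20
0.88 [  9.4 255.1] dp x 0.38 z 0.23
0.82 [2.000e-01 2.488e+02] dp x 0.36 z 0.25
0.76 [ -8.5 242. ] dp x 0.35 z 0.27
0.7 [-16.8 234.7] dp x 0.33 z 0.29
0.64 [-24.6 226.9] dp x 0.31 z 0.31
0.58 [-32.  218.7] dp x 0.29 z 0.33
0.52 [-38.9 210. ] dp x 0.27 z 0.35
0.46 [-45.2 201. ] dp x 0.25 z 0.36
0.4 [-51.  191.5] dp x 0.23 z 0.38
0.34 [-56.2 181.8] dp x 0.21 z 0.39
0.28 [-60.8 171.7] dp x 0.18 z 0.40
0.22 [-64.8 161.4] dp x 0.16 z 0.41
0.21 [-65.4 159.7] dp x 0.02 z 0.07
0.18 [-67.1 154.4] dp x 0.07 z 0.21
0.15 [-68.7 149.1] dp x 0.06 z 0.21
0.12 [-70.1 143.7] dp x 0.06 z 0.21
0.09 [-71.3 138.4] dp x 0.05 z 0.22
0.06 [-72.4 132.9] dp x 0.04 z 0.22
0.03 [-73.3 127.5] dp x 0.04 z 0.22
0.0 [-74. 122.] dp x 0.03 z 0.22
```

Call:
move_arm(
  turn=[
    [0, 0, 0],
    [0, 0, 0],
    [0, 0, 0],
    [0, 0, 0],
    [0, 0, 0],
    [0, 0, 0],
    [0, 0, 0],
    [0, 0, 0],
    [0, 0, 0],
    [0, 0, 0],
  ],
  dp=[
    [0.3, 0, 0],
    [0.4, 0, 0],
    [0.3, 0, 0],
    [0.15, 0, 0],
    [0.17, 0, 0],
    [0.2, 0, 0.08],
    [0.17, 0, 0.07],
    [0.17, 0, 0.08],
    [0.2, 0, 0.1],
    [0.19, 0, 0.1],
  ],
  jaw=[1, 1, 1, 1, 1, 1, 1, 1, 1, 1],
)

```text
clock: 14.97
tool_pos: [0.5487, 0.1552, 0.2608]
eef_rot: [0.118, 0.993, 0.001, -0.002]
contact_force: [1.4, 0.6, 2.4]
opening: 0.004
```

```bash
python3 - <<'E'
from h import *
rel(Rlean(0),w(.0188,0,.2608))
snap('scene','s6.png')
b=cv2.imread('pics/s6.png')[60:240,200:380]
cv2.imwrite('pics/z11.png',cv2.resize(b,None,fx=3.3,fy=3.3,interpolation=cv2.INTER_CUBIC))
E
```

```text
t 14.97 box [ 19.3   1.5 260.8] F [1.42 0.6  2.43] q [-0.2   0.59 -0.26  1.7   0.18  0.87  0.8 ]
turn deg [ 0.09 -0.28  0.2 ] units [ 0.0002 -0.0008  0.0006]
dp units cur frame [ 0.022 -0.061 -0.001] in target frame [ 0.021 -0.061 -0.001]
```

View pics/z11.png

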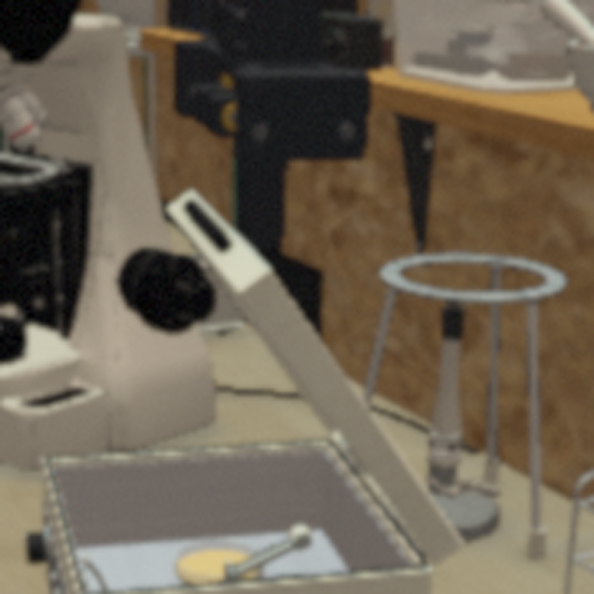

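The lid is following the finger, at about 0.93 rad with a force of about 3 N. I'll continue along the arc.

Call:
move_arm(
  turn=[
    [0, 0, 0],
    [0, 0, 0],
    [0, 0, 0],
    [0, 0, 0],
    [0, 0, 0],
    [0, 0, 0],
    [0, 0, 0],
    [0, 0, 0],
    [0, 0, 0],
    [0, 0, 0],
  ],
  dp=[
    [0.19, 0, 0.11],
    [0.19, 0, 0.12],
    [0.18, 0, 0.12],
    [0.18, 0, 0.13],
    [0.18, 0, 0.13],
    [0.17, 0, 0.14],
    [0.17, 0, 0.14],
    [0.16, 0, 0.15],
    [0.16, 0, 0.15],
    [0.15, 0, 0.16],
  ],
  jaw=[1, 1, 1, 1, 1, 1, 1, 1, 1, 1],
)

```text
clock: 15.85
tool_pos: [0.5066, 0.1648, 0.2268]
eef_rot: [0.118, 0.993, 0.001, -0.002]
contact_force: [1.4, 1.3, 1.8]
opening: 0.007
```

Call:
move_arm(
  turn=[
    [0, 0, 0],
    [0, 0, 0],
    [0, 0, 0],
    [0, 0, 0],
    [0, 0, 0],
    [0, 0, 0],
    [0, 0, 0],
    [0, 0, 0],
    [0, 0, 0],
    [0, 0, 0],
  ],
  dp=[
    [0.15, 0, 0.16],
    [0.15, 0, 0.17],
    [0.14, 0, 0.17],
    [0.14, 0, 0.17],
    [0.13, 0, 0.18],
    [0.13, 0, 0.18],
    [0.12, 0, 0.18],
    [0.12, 0, 0.19],
    [0.11, 0, 0.19],
    [0.11, 0, 0.19],
  ],
  jaw=[1, 1, 1, 1, 1, 1, 1, 1, 1, 1],
)

```text
clock: 16.68
tool_pos: [0.475, 0.1723, 0.1824]
eef_rot: [0.118, 0.993, 0.001, -0.002]
contact_force: [0.8, 0.5, 1.0]
opening: 0.004
```

```bash
python3 - <<'E'
from h import *
rel(Rlean(0),w(-.0562,0,.1818))
snap('scene','s7.png')
E
```

```text
t 16.68 box [-56.4   0.6 182.4] F [0.83 0.54 0.99] q [-0.3   0.63 -0.21  1.98  0.23  0.57  0.66]
turn deg [ 0.03 -0.28  0.17] units [ 0.0001 -0.0008  0.0005]
dp units cur frame [-0.006 -0.025  0.024] in target frame [-0.006 -0.025  0.024]
```

View pics/s7.png

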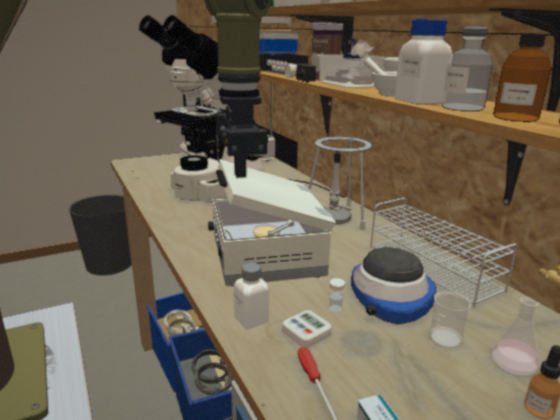

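Call:
move_arm(
  turn=[
    [0, 0, 0],
    [0, 0, 0],
    [0, 0, 0],
    [0, 0, 0],
    [0, 0, 0],
    [0, 0, 0],
    [0, 0, 0],
    [0, 0, 0],
    [0, 0, 0],
    [0, 0, 0],
  ],
  dp=[
    [0.09, 0, 0.2],
    [0.09, 0, 0.2],
    [0.08, 0, 0.2],
    [0.07, 0, 0.18],
    [0.05, 0, 0.14],
    [0.04, 0, 0.12],
    [0.04, 0, 0.12],
    [0.03, 0, 0.12],
    [0.03, 0, 0.12],
    [0.03, 0, 0.12],
  ],
  jaw=[1, 1, 1, 1, 1, 1, 1, 1, 1, 1],
)

```text
clock: 17.57
tool_pos: [0.4618, 0.1759, 0.1448]
eef_rot: [0.118, 0.993, 0.001, -0.002]
contact_force: [0.3, -0.5, 1.9]
opening: 0.004
```

Call:
move_arm(
  turn=[
    [0, 0, 0],
    [0, 0, 0],
    [0, 0, 0],
    [0, 0, 0],
    [0, 0, 0],
    [0, 0, 0],
    [0, 0, 0],
  ],
  dp=[
    [0.03, 0, 0.11],
    [0.02, 0, 0.11],
    [0.02, 0, 0.11],
    [0.02, 0, 0.11],
    [0.02, 0, 0.1],
    [0.01, 0, 0.1],
    [0, 0, 0],
  ],
  jaw=[1, 1, 1, 1, 1, 1, 1],
)

```text
clock: 18.15
tool_pos: [0.4586, 0.1765, 0.1285]
eef_rot: [0.118, 0.993, 0.001, -0.003]
contact_force: [0.0, -0.8, -0.0]
opening: 0.003
```

```bash
python3 - <<'E'
from h import *
rel(Rlean(0),w(-.074,0,.122))
snap('scene','s8.png')
b=cv2.imread('pics/s8.png')[140:300,190:350]
cv2.imwrite('pics/z12.png',cv2.resize(b,None,fx=3.7,fy=3.7,interpolation=cv2.INTER_CUBIC))
E
```

```text
t 18.15 box [-73.3   0.9 128.5] F [ 0.02 -0.78 -0.05] q [-0.36  0.71 -0.16  2.06  0.27  0.4   0.61]
turn deg [ 0.03 -0.29  0.2 ] units [ 0.0001 -0.0008  0.0006]
dp units cur frame [ 0.028 -0.036  0.262] in target frame [ 0.03  -0.036  0.262]
```

View pics/z12.png

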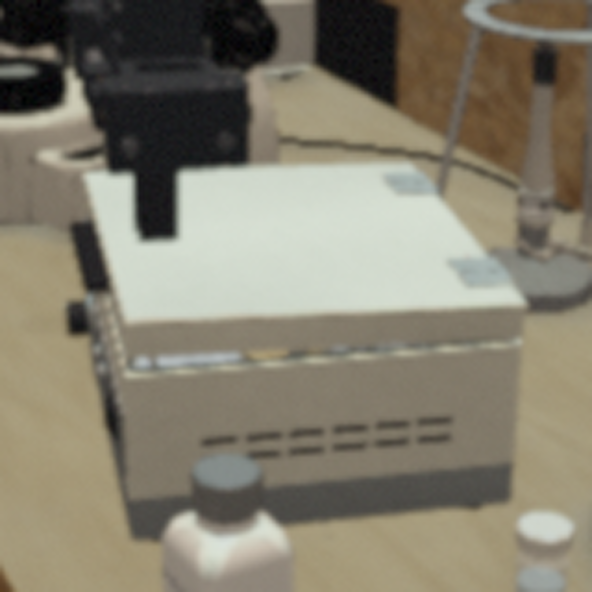

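Call:
move_arm(
  turn=[
    [0, 0, 0],
    [0, 0, 0],
    [0, 0, 0],
    [0, 0, 0],
    [0, 0, 0],
  ],
  dp=[
    [0, 0, 0.07],
    [0, 0, 0.07],
    [0, 0, 0.06],
    [0, 0, 0.05],
    [0, 0, 0],
  ],
  jaw=[1, 1, 1, 1, 1],
)

```text
clock: 18.62
tool_pos: [0.4588, 0.1765, 0.1226]
eef_rot: [0.118, 0.993, 0.001, -0.002]
contact_force: [0.9, 0.3, 0.1]
opening: -0.0
```

Call:
move_arm(
  turn=[
    [0, 0, 0],
    [0, 0, 0],
    [0, 0, 0],
  ],
  dp=[
    [0, 0, 0.03],
    [0, 0, 0.03],
    [0, 0, 0],
  ],
  jaw=[1, 1, 1],
)

```text
clock: 18.87
tool_pos: [0.4589, 0.1765, 0.1224]
eef_rot: [0.118, 0.993, 0.001, -0.002]
contact_force: [-2.8, -1.0, 12.8]
opening: 0.002
```

```bash
python3 - <<'E'
from h import *
F=[]
for i in range(3): F.append(r.get_state()['contact_force']);snap('scene','s9.png')
print(np.mean(F,0))
rel(Rlean(0),w(-.074,0,.122))
b=cv2.imread('pics/s9.png')[140:300,190:350]
cv2.imwrite('pics/z13.png',cv2.resize(b,None,fx=3.7,fy=3.7,interpolation=cv2.INTER_CUBIC))
E
```

```text
[-2.56154841 -0.67656942 12.96552033]
t 19.02 box [-73.    1.  122.4] F [-2.71 -0.93 12.37] q [-0.36  0.72 -0.16  2.06  0.27  0.38  0.6 ]
turn deg [ 0.07 -0.22  0.19] units [ 0.0002 -0.0006  0.0005]
dp units cur frame [ 0.04  -0.039  0.015] in target frame [ 0.04  -0.039  0.015]
```

View pics/z13.png

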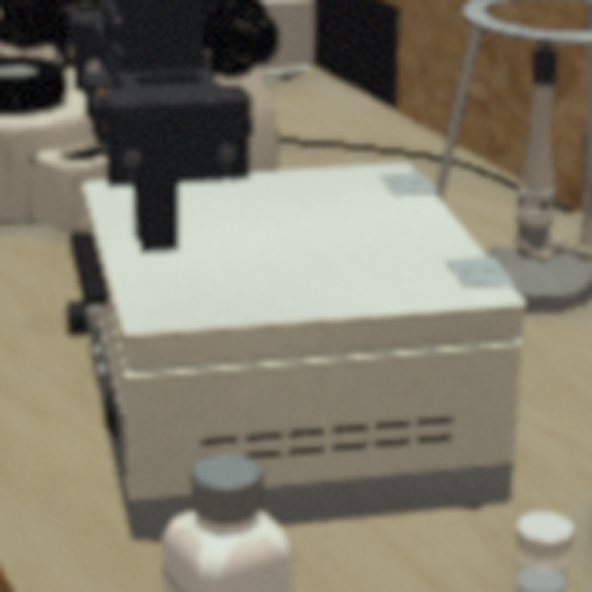

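The lid is fully seated: a 13 N hard stop at z = 122.4 mm and no gap along the rim. I'll back off straight up and check that it stays shut.

Call:
move_arm(
  turn=[
    [0, 0, 0],
    [0, 0, 0],
    [0, 0, 0],
    [0, 0, 0],
    [0, 0, 0],
    [0, 0, 0],
    [0, 0, 0],
    [0, 0, 0],
    [0, 0, 0],
  ],
  dp=[
    [0, 0, -0.1],
    [0, 0, -0.2],
    [0, 0, -0.5],
    [0, 0, -0.7],
    [0, 0, -0.8],
    [0, 0, -0.8],
    [0, 0, -0.5],
    [0, 0, 0],
    [0, 0, 0],
  ],
  jaw=[1, 1, 1, 1, 1, 1, 1, 1, 1],
)

```text
clock: 19.77
tool_pos: [0.4596, 0.1763, 0.2116]
eef_rot: [0.118, 0.993, 0.001, -0.002]
contact_force: [-0.4, 0.3, -0.3]
opening: 0.004
```

```bash
python3 - <<'E'
from h import *
rel()
snap('scene','s10.png');snap('top','t10.png')
b=cv2.imread('pics/s10.png')[140:300,190:350]
cv2.imwrite('pics/z14.png',cv2.resize(b,None,fx=3.7,fy=3.7,interpolation=cv2.INTER_CUBIC))
E
```

```text
t 19.77 box [-72.3   0.9 211.6] F [-0.44  0.26 -0.29] q [-0.31  0.57 -0.23  1.99  0.21  0.62  0.66]
```

View pics/z14.png

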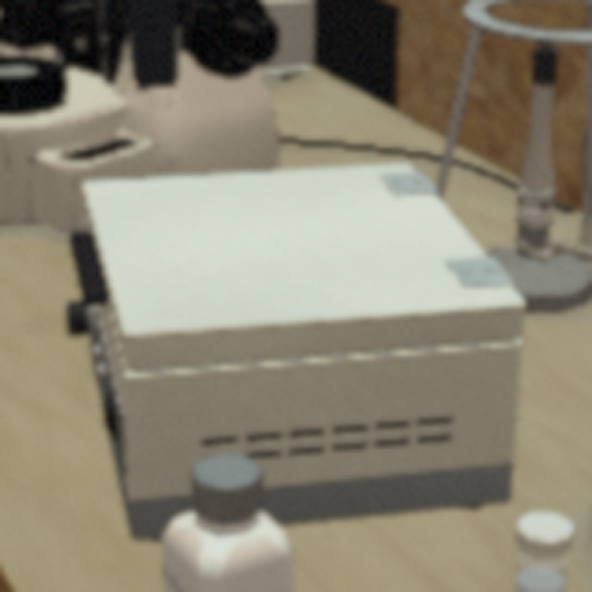

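View pics/t10.png

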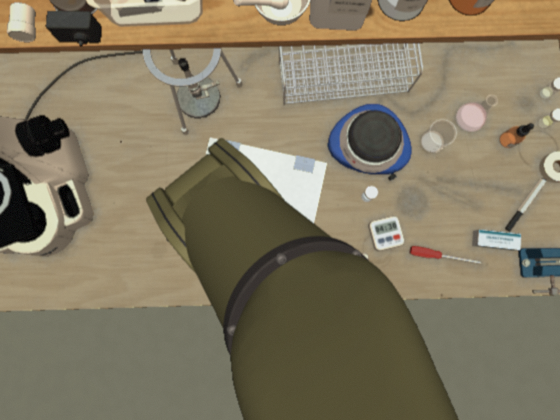

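The lid stays shut with the arm clear. The scene view shows the bottle unmoved at zoom (228,470), and the top view shows the vial unmoved at (371,192).

```bash
python3 -c "
from plant import r
print(r.finish_job())"
```

```text
the job is handed in; nothing more can be done
None
```

I pressed the roller lever with the lid open, let it spring back, then lowered the lid until it was shut, and handed the job in at about 20 s. No verdict was reported.

- **Lever press:** I reached in with a 32° lean and pushed in small steps. The final hold was about 0.21 ± 0.02 rad, measured in the camera image, so past the 0.15 click and below 0.28. I held it past the click for about a second or more.
- **Disagreement:** The force readings did not match the stated spring curve. They showed no clear drop at the click and a friction-like sideways pull. I relied on the image and the tool travel from first contact, which agreed with each other.
- **Release:** A picture showed the lever back at its rest position with the lid still open.
- **Lid:** I pushed it down along its arc at about 0.36 rad/s, and slower (about 0.2 rad/s) over the last part. It met a firm 13 N stop at outer-face height 122.4 mm (122 mm expected), with no gap along the rim. It stayed shut after I lifted the tool clear.
- **Not checked directly:** I could not see the lever angle under the closed lid. The dish and forceps were also hidden at the end, though nothing came near them. The bottle and vial looked unmoved.

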